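Dry-fit the book-cabinet hinge and hold it for the pin

ROBOT

A 6-joint arm with a two-finger parallel gripper is mounted at the origin on the work surface. World frame = base frame: x ahead of the robot, y to its left, z up, the work surface at z = 0. Lengths are in m, angles in rad, forces in N, time in s.
With the tool pointing down it reaches from about 0.3 to 0.775 m from the base axis. Payload 14.6 kg.
Tool frame: the origin (TCP) lies midway between the tips of the shut fingers; the grasp point (between the pads) lies 19 mm behind it; z points along the fingers, y is the direction in which the jaws open and shut (so a half turn about z gives the same grasp; the last joint's range is limited). The gripper opens to 94 mm and grips with 3 to 60 N. Pads are 16 mm wide; open, the fingers measure 119 mm over their backs; the gripper's body (75 mm by 177 mm) begins 78 mm behind the grasp point.
Start: joints at [-1.378, 0.3, 1.521, -0, 1.321, -0.067], TCP at [0.141, -0.532, 0.205] pointing down, gripper open.
Joint ranges: [-3.03, 3.03], [-0.79, 2.21], [0.23, 2.52], [-1.04, 4.18], [0, 3.07], [-2.55, 2.55]. Speed limits (rad/s): [2.22, 2.22, 2.57, 3.14, 3.14, 3.14].

INTERFACE

Orientations are given as a rotation vector (axis times angle).
In Python, from plant import env gives the robot as it stands. The module is installed in compiled form; this text tells all that it offers.
- The arm moves only by the shell command python3 -m inch 'ROWS' [FORCE]. ROWS is JSON, one flat list of numbers, 5 for each row, row after row: the shift along the tool's x, y, z in m, then the turn about the tool's z in units of 6 degrees (1.0 is 6 degrees), then the opening, from 0 (shut) to 1 (fully open). In form: [tx, ty, tz, yaw, jaw, tx, ty, tz, yaw, jaw, ...]. A call has 1 to 5 rows; each row is the pose to reach, as a shift and turn from the pose commanded when the call began, along the tool's axes at that moment; what a row does not reach only later rows make up. A row lasts 1/12 s, in which the tool goes at most 41.7 mm and 7.16 degrees, less where a joint would pass 70% of its speed; a pose out of reach is approached as far as the arm can. A call with a gripper value outside its range is refused whole. The fingers move at their own pace and stop on an object; FORCE is the grip in N (left out, the last holds). Time passes only in rows, so rows that repeat a pose let the fingers close. It gives the time, the measured TCP pose, the force and the opening at its end, in the units of the state.
- env.get_obs(): the state, without advancing time (a new reading comes with each control period).
- env.snapshot(name): name is "side" or "top"; returns a dict with "pixels" (480x640x3 uint8, blue, green, red), "fx", "fy", "cx", "cy" (pixels), "R" (3x3) and "t" (3): a world point X has camera coordinates R X + t. Camera axes: x right, y down, z forward; pixel columns grow to the right and rows downward; lengths in m; the calibration is good to about 2 mm. A picture is of the moment at which its call begins. There is no depth.
- env.hand_in(): hands the job in, once; it reports no verdict.
Trained networks look in the newest picture that a camera, given by its name, has taken for a name from the list of things; names that differ only in an ending like _2 or _b are one class to them, and where a whole thing is asked for, a point or a joint stands for the part that bears it (a point fixed in the world has none). Each returns a list of dicts, best first, with "confidence" (0 to 1); they miss things now and then, are a little off and sometimes report something else, mostly with a low value. They report only what shows in the picture. A call takes as long as a camera call. They do not tell look-alikes from the thing itself.
- env.boxes_of(query, camera): "centre" ([column, row] in pixels, amid what is visible of it).
- env.trace(query, camera): "pixels" (480x640 bool, what is visible of it) and "centre" ([column, row] in pixels, amid what is visible of it).
The state is a dict: "clock": time; "q": joint angles; "joint_velocities": joint speeds; "joint_torque": joint torques, N m; "eef_pos": TCP position; "eef_rot": TCP orientation; "force": force on the tool from outside, world axes, zero at the start; "torque": the same for the moment, N m; "finger_gap": finger opening in m.
Only numpy, scipy, OpenCV 4.12 (cv2) and the standard library are available. Lean on these libraries where they do the work, as an engineer would, in place of code of your own. Each camera call takes 0.05 s, during which the arm holds its last target. There are 200 camera calls.

TASK

Lay the brass hinge leaf with two knuckles flat on top of the wooden jamb block, seated fully down over the block's two pointed studs with its knuckles overhanging the side that faces the robot, and let go of it. Then take the other leaf, with the single knuckle, lower that knuckle from above between the two so that all three pin holes line up in one straight bore, with the leaf level and sticking out from the block towards the robot, without forcing it against the first leaf. Finish while still holding it still in the air like that, ready for the pin (do not let go, and do not insert the pin); leave everything else on the bench where it is.

Things in the scene. Friction and masses are not known exactly. Their poses are not given: they have to be found in the camera images.
- jamb_leaf: brass hinge leaf, two knuckles, 190 g, lying level on batten_a. Plate 46 (x) x 56 (y) x 6 mm, origin at its underside's centre, z up. Knuckles: tubes of 18 mm, bore 9 mm, along y at x -35, z 9, spanning y 12 to 28 and -28 to -12 mm; undersides level with the plate's. 11 mm stud holes at x 4, y +-13. Mass centre x -12. Grip across y: the ends overhang batten and block
- lid_leaf: brass hinge leaf, one knuckle, 170 g, lying level on batten_b. Plate 60 (x) x 44 (y) x 6 mm, origin at its underside's centre, z up. Knuckle: tube of 18 mm, bore 9 mm, along y at x 42, z 9, spanning y -10 to 10 mm (2 mm play each side between the other two). Mass centre x 9. Grip across y: the edges overhang the batten
- block: wooden jamb block, fixed: 46 (x) x 40 (y), top at z 70 mm, foot 150 x 90 x 12 mm; origin on the bench under its centre; -x side faces the robot within 25 degrees. Two steel studs on top at x 4, y +-13: 8 mm thick, 11 mm tall, upper 7 mm tapering to a 2 mm point. Seated, the jamb leaf's origin is at 0, 0, 70 mm of the block, axes parallel
- jamb_bore (a point): midpoint of the two-knuckle leaf's pin-hole axis (leaf frame: -35, 0, 9 mm); the bore runs along the leaf's y
- lid_bore (a point): midpoint of the one-knuckle leaf's pin-hole axis (leaf frame: 42, 0, 9 mm); the bore runs along the leaf's y
- bore_place (a point): where the jamb_bore point lies when that leaf is seated on the block (block frame: -35, 0, 79 mm)
- batten_a: wooden batten fixed to the bench, 60 (x) x 32 (y) mm, top at z = 40 mm, with a 90 x 60 x 12 mm foot; carries the two-knuckle leaf; leaf axes within 0.1 rad of the batten's; origin on the bench under its centre
- batten_b: like batten_a; carries the one-knuckle leaf
- pin_dish: small wooden tray, 50 x 100 x 16 mm, near the far edge, holding the hinge pin; leave alone; origin: centre of its underside
- hinge_pin: steel hinge pin, 6 mm thick, 74 mm long, lying in the tray; leave alone (a colleague will use it later); origin under its middle
- mallet: wooden mallet, 240 mm long, lying on the bench at the left; leave alone; origin on its handle axis' underside
- book: leather-bound book, 160 x 230 x 40 mm, lying at the far right; leave alone; origin: centre of its underside
- paste_jar: closed jar of paste, 72 mm across, 90 mm tall, at the far left; leave alone; origin: centre of its underside
- glue_brush: flat brush with a wooden handle lying on the bench at the far left; leave alone
- weight: brass weight, 64 mm across, 80 mm tall, at the right; leave alone; origin: centre of its underside
Things that resemble listed ones, but are neither listed nor needed, are in the scene too. What is shaped like the lid_leaf but orange or purple is not meant. What is shaped like the jamb_leaf but blue is not meant.

How it is judged:
By the outcome, as a careful person would: the job done as asked, in the order asked, and still so for the second after the job is handed in, while the arm keeps its last pose, push and grip.
It also fails if it takes over 53 s, if anything falls off the work surface, if the arm or the gripper's body presses on something with over 40 N, if the wrist force passes 120 N, or if a joint passes its speed limit or range.

## Working session

There is one attempt and no reset: what is moved stays moved. The work goes in short steps, Python scripts to look and compute and a shell command to move; the robot and the scene stay as the last step left them, time stands still between calls to the robot, and variables do not carry over. Pictures are saved under pics/ and viewed, about 8 in all and at most 12, crops included, and the job is handed in when it is done.

```bash
mkdir -p pics; ls; cat > h.py <<'E'
import numpy as np, cv2
from plant import env
from scipy.spatial.transform import Rotation as Ro
from scipy.optimize import least_squares
def snap(c,name=None):
    s=env.snapshot(c)
    if name: cv2.imwrite('pics/'+name,s['pixels'])
    return s
def ray(s,uv,z):
    R=np.array(s['R']);t=np.array(s['t']);o=-R.T@t
    d=R.T@np.array([(uv[0]-s['cx'])/s['fx'],(uv[1]-s['cy'])/s['fy'],1])
    return o+d*(z-o[2])/d[2]
def proj(s,X):
    c=np.atleast_2d(X)@np.array(s['R']).T+np.array(s['t'])
    return c[:,:2]/c[:,2:]*[s['fx'],s['fy']]+[s['cx'],s['cy']]
E
python3 - <<'E'
from h import *
for c in('top','side'):
    s=snap(c,c+'0.png')
    print(c,s['fx'],'cam',-np.array(s['R']).T@np.array(s['t']))
    for q,z in(('jamb_leaf',.043),('lid_leaf',.043),('block',.07),('batten_a',.04)):
        for d in env.boxes_of(q,c): print(q,np.round(d['centre']),round(d['confidence'],2),ray(s,d['centre'],z).round(3))
o=env.get_obs();print(o['clock'],o['eef_pos'],o['eef_rot'],o['finger_gap'],o['force'])
E
```

```text
pics
top 591.1663951541092 cam [ 0.36904358 -0.0023883   1.49440217]
jamb_leaf [200. 284.] 0.77 [0.466 0.28  0.043]
jamb_leaf [234. 156.] 0.75 [0.786 0.197 0.043]
jamb_leaf [229. 232.] 0.71 [0.591 0.21  0.043]
jamb_leaf [511. 242.] 0.45 [ 0.555 -0.487  0.043]
jamb_leaf [394. 284.] 0.31 [ 0.457 -0.195  0.043]
lid_leaf [454. 301.] 0.95 [ 0.413 -0.341  0.043]
lid_leaf [393. 349.] 0.71 [ 0.299 -0.188  0.043]
lid_leaf [405. 297.] 0.61 [ 0.423 -0.222  0.043]
lid_leaf [303. 157.] 0.17 [0.78  0.021 0.043]
block [321. 229.] 0.67 [ 0.593 -0.02   0.07 ]
batten_a [208. 288.] 0.75 [0.455 0.261 0.04 ]
batten_a [400. 286.] 0.63 [ 0.452 -0.211  0.04 ]
side 569.6855070732012 cam [-0.21682266  1.07944862  0.97116192]
jamb_leaf [280. 318.] 0.89 [0.472 0.272 0.043]
jamb_leaf [256. 299.] 0.58 [0.568 0.25  0.043]
lid_leaf [412. 228.] 0.5 [ 0.403 -0.287  0.043]
block [312. 260.] 0.88 [0.531 0.062 0.07 ]
batten_a [284. 335.] 0.61 [0.428 0.312 0.04 ]
batten_a [392. 246.] 0.57 [ 0.407 -0.17   0.04 ]
0.5 [ 0.14127137 -0.53153795  0.20544657] [-3.11513096e+00 -4.06866709e-01 -1.99215359e-05] 0.09419998131641047 [ 0.43507746 -0.42391103 -0.71380468]
```

View pics/top0.png

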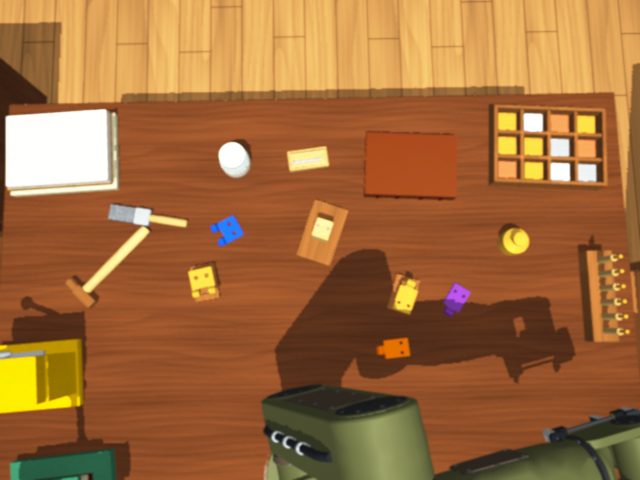

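View pics/side0.png

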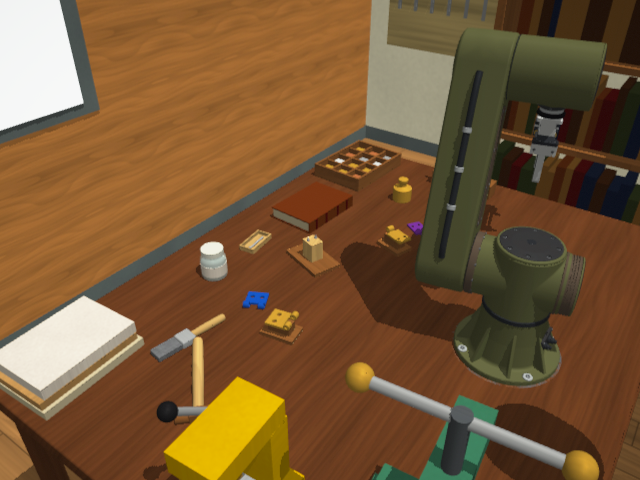

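```bash
cat >> h.py <<'E'
def box(x0,x1,y0,y1,z0,z1): return np.array([[x,y,z] for x in(x0,x1) for y in(y0,y1) for z in(z0,z1)])/1e3
def tube(x,z,y0,y1): return np.array([[x+9*np.cos(a),y,z+9*np.sin(a)] for a in np.linspace(0,2*np.pi,24) for y in(y0,y1)])/1e3
M={'jamb_leaf':[box(-23,23,-28,28,0,6),box(-35,-23,12,28,0,8),box(-35,-23,-28,-12,0,8),tube(-35,9,12,28),tube(-35,9,-28,-12)],
 'lid_leaf':[box(-30,30,-22,22,0,6),box(30,42,-10,10,0,8),tube(42,9,-10,10)],
 'block':[box(-75,75,-45,45,0,12),box(-23,23,-20,20,12,70)],
 'blocktop':[box(-23,23,-20,20,70,70)]}
def place(P,x,y,z,yaw): return P@Ro.from_euler('z',yaw).as_matrix().T+[x,y,z]
SS=8
def render(s,name,p,z,roi):
    u0,v0,w,h=roi; im=np.zeros((h*SS,w*SS),np.uint8)
    for P in M[name]:
        uv=(proj(s,place(P,p[0],p[1],z,p[2]))-[u0-.5,v0-.5])*SS-.5
        hull=cv2.convexHull(uv.astype(np.float32))
        cv2.fillConvexPoly(im,np.round(hull*16).astype(np.int32),255,shift=4)
    return cv2.resize(im,(w,h),interpolation=cv2.INTER_AREA)/255.
from scipy.optimize import minimize
def fit(obs,name,p0,z,yaws):
    # obs: list of (snapshot, mask)
    O=[]
    for s,m in obs:
        u,v=proj(s,[[p0[0],p0[1],z]])[0]; r=60 if name=='block' else 35
        roi=(max(0,int(u-r)),max(0,int(v-r)),2*r,2*r)
        mm=m[roi[1]:roi[1]+2*r,roi[0]:roi[0]+2*r].astype(float)
        O.append((s,cv2.GaussianBlur(mm,(0,0),1),roi))
    def cost(p): return sum(((cv2.GaussianBlur(render(s,name,p,z,r),(0,0),1)-m)**2).sum() for s,m,r in O)
    best=None
    for y in yaws:
        r=minimize(cost,[p0[0],p0[1],y],method='Nelder-Mead',options=dict(initial_simplex=[[p0[0],p0[1],y],[p0[0]+.01,p0[1],y],[p0[0],p0[1]+.01,y],[p0[0],p0[1],y+.3]],xatol=1e-5,fatol=1e-3))
        if best is None or r.fun<best.fun: best=r
    return best.x,best.fun
def mask(q,c,near):
    D=[d for d in env.trace(q,c) if np.hypot(*(np.array(d['centre'])-near))<12]
    return (D[0]['pixels'],D[0]['confidence']) if D else (None,0)
E
python3 - <<'E'
from h import *
S={c:snap(c) for c in('top','side')}
W={'jamb_leaf':((.47,.273),.04),'lid_leaf':((.42,-.215),.04),'block':((.593,-.02),0)}
ov={c:cv2.resize(S[c]['pixels'],None,fx=4,fy=4,interpolation=cv2.INTER_CUBIC) for c in S}
tiles=[]
for n,(p,z) in W.items():
    obs=[]
    for c in S:
        nr=proj(S[c],[[*p,z+.02]])[0]; m,cf=mask(n,c,nr); print(n,c,cf,0 if m is None else m.sum())
        if m is not None: obs.append((S[c],m))
    for o in [obs]+[[x] for x in obs]:
        x,f=fit(o,n,p,z,[-.25] if n=='block' else [-1.57,0,1.57,3.14]); print(n,len(o),x.round(4),round(f,1))
        if len(o)==len(obs): X=x if o is obs else X
    for c in S:
        I=ov[c]
        for P in M[n]+(M['blocktop'] if n=='block' else []):
            h=cv2.convexHull(((proj(S[c],place(P,X[0],X[1],z,X[2]))+.5)*4-.5).astype(np.float32))
            cv2.polylines(I,[h.astype(np.int32)],True,(255,255,0),1)
        u,v=(proj(S[c],[[*X[:2],z+.02]])[0]*4).astype(int); tiles.append(I[v-130:v+130,u-130:u+130].copy())
cv2.imwrite('pics/fit0.png',np.vstack([np.hstack(tiles[0::2]),np.hstack(tiles[1::2])]))
E
```

```text
jamb_leaf top 0.91 501
jamb_leaf side 0.58 444
jamb_leaf 2 [0.4789 0.2763 0.2246] 42.7
jamb_leaf 1 [0.4807 0.2762 0.217 ] 19.0
jamb_leaf 1 [0.476  0.2762 0.2061] 7.3
lid_leaf top 0.87 519
lid_leaf side 0 0
lid_leaf 1 [ 0.4186 -0.221  -0.3689] 5.9
lid_leaf 1 [ 0.4186 -0.221  -0.3689] 5.9
block top 0.74 1978
block side 0.86 1172
block 2 [ 0.5927 -0.0225 -0.3391] 65.5
block 1 [ 0.5942 -0.0225 -0.3374] 28.3
block 1 [ 0.5882 -0.0222 -0.3507] 11.0
```

View pics/fit0.png

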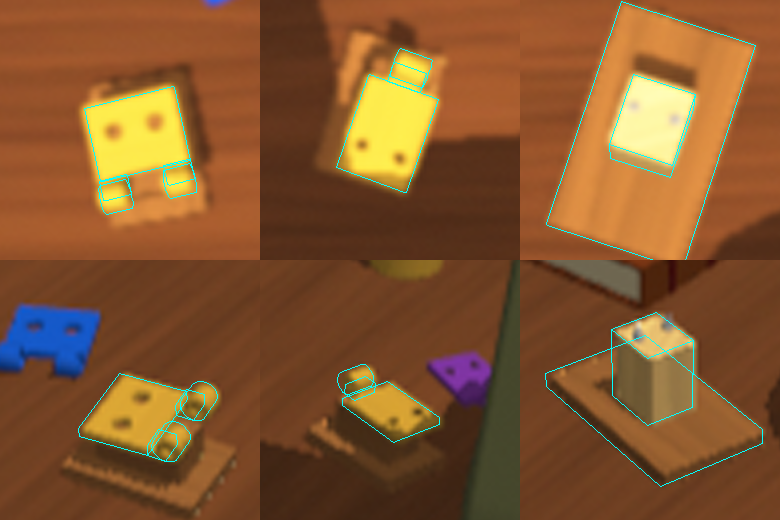

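The fits sit well on both leaves and on the block: jamb leaf at top px (203,281), lid leaf at (405,294), block at (322,229). The two cameras differ by about 5 mm in x. I'm moving towards the jamb leaf.

```bash
cat > go.py <<'E'
import sys; from h import *
# usage: go.py x y z yaw  (world target of TCP; yaw = tool x heading)
def delta(x,y,z,yaw):
    o=env.get_obs(); R=Ro.from_rotvec(o['eef_rot']).as_matrix()
    d=R.T@(np.array([x,y,z])-o['eef_pos']); y0=np.arctan2(R[1,0],R[0,0])
    print('shift',d.round(4),'yaw units',round(-np.degrees((yaw-y0+np.pi)%(2*np.pi)-np.pi)/6,3),'| pos',np.round(o['eef_pos'],4),'yaw',round(y0,4),'F',np.round(o['force'],1),'gap',round(o['finger_gap'],4),'t',round(o['clock'],2))
if __name__=='__main__': delta(*map(float,sys.argv[1:5]))
E
python3 -m inch '[0.523,-0.695,0,0,1,0.523,-0.695,0,0,1,0.523,-0.695,0,0,1,0.523,-0.695,0,0,1,0.523,-0.695,0,0,1]' 20
python3 go.py .4683 .274 .12 .215
```

```text
clock: 1.32
eef_pos: [0.2198, -0.3366, 0.2054]
eef_rot: [3.115, 0.406, 0.0]
force: [1.7, -0.4, 0.6]
finger_gap: 0.094
shift [ 0.3967 -0.5266  0.0853] yaw units 0.422 | pos [ 0.2198 -0.3366  0.2054] yaw 0.2592 F [ 1.7 -0.4  0.6] gap 0.094 t 1.32
```

```bash
python3 -m inch '[0.397,-0.527,0,0.4,1,0.397,-0.527,0,0.4,1,0.397,-0.527,0,0.4,1,0.397,-0.527,0,0.4,1,0.397,-0.527,0,0.4,1]' >/dev/null
python3 go.py .4683 .274 .12 .215
```

```text
shift [ 0.2562 -0.3712  0.0857] yaw units 0.022 | pos [ 0.2981 -0.1436  0.2058] yaw 0.2173 F [ 1.5 -0.5 -0.8] gap 0.0939 t 1.73
```

```bash
python3 -m inch '[0.256,-0.371,0,0,1,0.256,-0.371,0,0,1,0.256,-0.371,0,0,1,0.256,-0.371,0,0,1,0.256,-0.371,0,0,1]' >/dev/null
python3 go.py .4683 .274 .12 .215
```

```text
shift [ 0.1378 -0.199   0.0859] yaw units 0.031 | pos [0.3767 0.0499 0.2058] yaw 0.2183 F [-0.9 -0.2  0.7] gap 0.0938 t 2.15
```

```bash
python3 -m inch '[0.138,-0.199,0.085,0,1,0.138,-0.199,0.085,0,1,0.138,-0.199,0.085,0,1,0.138,-0.199,0.085,0,1,0.138,-0.199,0.085,0,1]' >/dev/null
python3 go.py .4683 .274 .09 .215
```

```text
shift [ 0.0259 -0.0376  0.0457] yaw units 0.032 | pos [0.4512 0.2317 0.1357] yaw 0.2184 F [-0.2 -0.2  0.5] gap 0.0941 t 2.57
```

```bash
python3 -m inch '[0.026,-0.0375,0.046,0,1,0.026,-0.0375,0.046,0,1,0.026,-0.0375,0.066,0,1,0.026,-0.0375,0.066,0,1,0.026,-0.0375,0.066,0,1]' >/dev/null
python3 go.py .4683 .274 .024 .215
python3 - <<'E'
from h import *
A=[]
for c in('side','top'):
    s=snap(c); u,v=proj(s,[[.479,.276,.045]])[0].astype(int)
    I=s['pixels'][v-50:v+50,u-50:u+50]; A.append(cv2.resize(I,(400,400),interpolation=cv2.INTER_CUBIC))
cv2.imwrite('pics/g1.png',np.hstack(A))
E
```

```text
shift [ 0.0012 -0.0024  0.0461] yaw units 0.029 | pos [0.4677 0.2714 0.0701] yaw 0.218 F [0.9 0.1 0.5] gap 0.0941 t 2.98
```

View pics/g1.png

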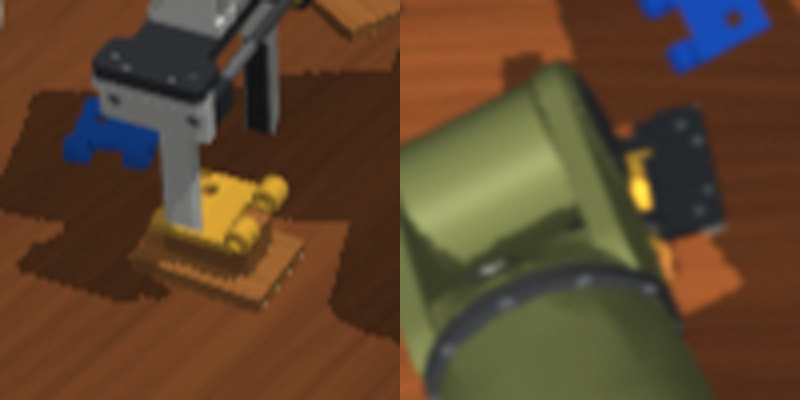

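The open fingers straddle the jamb leaf as planned, so I'll descend and close.

```bash
python3 -m inch '[0.001,-0.002,0.03,0,1,0.001,-0.002,0.046,0,1,0.001,-0.002,0.046,0,1,0.001,-0.002,0.046,0,0.7,0.001,-0.002,0.046,0,0.5]' 30 >/dev/null
python3 go.py .4683 .274 .024 .215
python3 -m inch '[0,0,0,0,0.3,0,0,0,0,0.2,0,0,0,0,0.2,0,0,0,0,0.2,0,0,0,0,0.2]' 30 >/dev/null
python3 go.py .4683 .274 .024 .215
```

```text
shift [-0.0013 -0.0002  0.0024] yaw units 0.024 | pos [0.4696 0.2741 0.0264] yaw 0.2175 F [0.2 0.3 0.8] gap 0.0844 t 3.5
shift [-0.0005 -0.0002  0.0009] yaw units 0.029 | pos [0.4689 0.274  0.0249] yaw 0.218 F [-0.5 -0.4  5. ] gap 0.0556 t 3.92
```

```bash
python3 -m inch '[0,0,-0.02,0,0.2,0,0,-0.05,0,0.2,0,0,-0.08,0,0.2,0,0,-0.106,0,0.2,0,0,-0.106,0,0.2]' >/dev/null
python3 go.py .5838 -.0188 .13 -.339
python3 - <<'E'
from h import *
o=env.get_obs();p=o['eef_pos'];A=[]
for c in('side','top'):
    s=snap(c); u,v=proj(s,[p])[0].astype(int)
    I=s['pixels'][v-50:v+50,u-50:u+50]; A.append(cv2.resize(I,(400,400),interpolation=cv2.INTER_CUBIC))
    m,cf=mask('jamb_leaf',c,proj(s,[p+[0,0,.02]])[0])
    if m is not None: print(c,cf,m.sum(),fit([(s,m)],'jamb_leaf',(p[0]+.011,p[1]),p[2]+.0155,[.21]))
cv2.imwrite('pics/g2.png',np.hstack(A))
E
```

```text
shift [0.0471 0.3112 0.0053] yaw units 5.319 | pos [0.4705 0.2748 0.1355] yaw 0.218 F [ 1.   1.1 -0.4] gap 0.0553 t 4.33
side 0.68 247 (array([0.47469118, 0.27553416, 0.15091799]), np.float64(170.74215501246942))
```

View pics/g2.png

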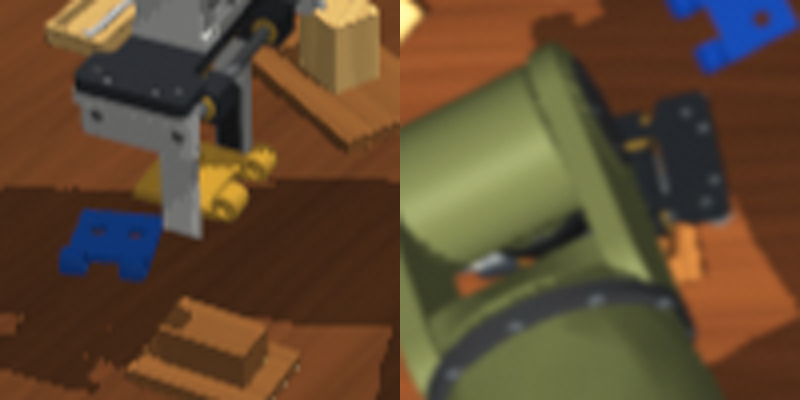

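```bash
python3 -m inch '[0.046,0.311,0.0,5.3,0.2,0.046,0.311,0.0,5.3,0.2,0.046,0.311,0.0,5.3,0.2,0.046,0.311,0.0,5.3,0.2,0.046,0.311,0.0,5.3,0.2]' >/dev/null
python3 go.py .582 -.0191 .09 -.339
```

```text
shift [0.0696 0.0774 0.0388] yaw units -0.049 | pos [0.5427 0.0773 0.1289] yaw -0.3441 F [ 1.8  0.6 -1.6] gap 0.0553 t 4.95
```

```bash
python3 -m inch '[0.0695,0.0775,0.0,-0.05,0.2,0.0695,0.0775,0.0,-0.05,0.2,0.0695,0.0775,0.038,-0.05,0.2,0.0695,0.0775,0.038,-0.05,0.2,0.0695,0.0775,0.038,-0.05,0.2]' >/dev/null
python3 -m inch '[0,0,0,0,0.2,0,0,0,0,0.2]' >/dev/null
python3 go.py .582 -.0191 .09 -.339
cat >> h.py <<'E'
def fitleaf(s,name,p0,z,yaw,dump=None,dx=range(-8,9)):
    "slide the model along leaf x and y, score on brass-coloured pixels, grey gripper pixels ignored"
    u,v=proj(s,[[p0[0],p0[1],z]])[0].astype(int); roi=(u-40,v-40,80,80)
    I=s['pixels'][v-40:v+40,u-40:u+40]; hsv=cv2.cvtColor(I,cv2.COLOR_BGR2HSV)
    br=((hsv[...,0]>=17)&(hsv[...,0]<=32)&(hsv[...,1]>130)&(hsv[...,2]>70)).astype(float)
    ok=cv2.erode((hsv[...,1]>90).astype(np.uint8),np.ones((3,3)))>0
    c,sn=np.cos(yaw),np.sin(yaw)
    def cost(d):
        p=(p0[0]+c*d[0]-sn*d[1],p0[1]+sn*d[0]+c*d[1],yaw)
        return (((cv2.GaussianBlur(render(s,name,p,z,roi),(0,0),.7)-cv2.GaussianBlur(br,(0,0),.7))**2)*ok).sum()
    r=minimize(cost,[0,0],method='Nelder-Mead',options=dict(initial_simplex=[[0,0],[.006,0],[0,.006]],xatol=1e-5,fatol=1e-3))
    if dump:
        V=cv2.resize(I,(400,400),interpolation=cv2.INTER_CUBIC)
        p=(p0[0]+c*r.x[0]-sn*r.x[1],p0[1]+sn*r.x[0]+c*r.x[1])
        for P in M[name]:
            h=cv2.convexHull(((proj(s,place(P,*p,z,yaw))-[u-40,v-40]+.5)*5-.5).astype(np.float32)); cv2.polylines(V,[h.astype(np.int32)],True,(255,255,0),1)
        cv2.imwrite('pics/'+dump,np.hstack([V,cv2.cvtColor((cv2.resize(br*ok*.8+.2*ok,(400,400),interpolation=0)*255).astype(np.uint8),cv2.COLOR_GRAY2BGR)]))
    return r.x,r.fun
E
python3 - <<'E'
from h import *
s=snap('side'); o=env.get_obs();p=o['eef_pos']; yaw=-.339
print(p, fitleaf(s,'jamb_leaf',(p[0]+.0099*np.cos(yaw),p[1]+.0099*np.sin(yaw)),p[2]+.0155,yaw,'g3.png'))
E
```

```text
shift [0.     0.0035 0.0032] yaw units 0.081 | pos [ 0.5831 -0.0157  0.0932] yaw -0.3305 F [-0.6  0.7 -2.1] gap 0.0553 t 5.53
[ 0.58318301 -0.01573408  0.09348172] (array([-0.00285576, -0.00023896]), np.float64(367.358329962731))
```

View pics/g3.png

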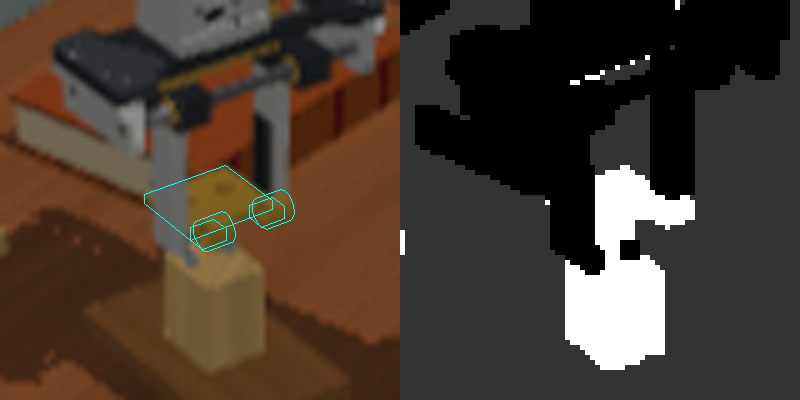

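```bash
python3 -m inch '[0,0.0035,0.01,0.08,0.2,0,0.0035,0.02,0.08,0.2,0,0.0035,0.02,0.08,0.2,0,0.0035,0.02,0.08,0.2]' >/dev/null
python3 go.py .582 -.0191 .0545 -.339
```

```text
shift [ 0.0004 -0.001   0.0171] yaw units -0.01 | pos [ 0.5813 -0.02    0.0716] yaw -0.34 F [-0.3 -0.  -1.6] gap 0.0555 t 5.92
```

```bash
python3 -m inch '[0,-0.001,0.003,0,0.2,0,-0.001,0.006,0,0.2,0,-0.001,0.008,0,0.2,0,-0.001,0.008,0,0.2]' >/dev/null
python3 go.py .582 -.0191 .0545 -.339
python3 -m inch '[0,0,0.002,0,0.2,0,0,0.004,0,0.2,0,0,0.004,0,0.2,0,0,0.004,0,0.2]' >/dev/null
python3 go.py .582 -.0191 .0545 -.339
```

```text
shift [-0.     -0.0001  0.0095] yaw units -0.011 | pos [ 0.582  -0.0192  0.064 ] yaw -0.3402 F [ 0.  -0.4 -2.1] gap 0.0556 t 6.25
shift [-0.0002 -0.0001  0.0058] yaw units -0.013 | pos [ 0.5821 -0.0193  0.0603] yaw -0.3403 F [ 0.5  0.4 -1.4] gap 0.0557 t 6.58
```

```bash
python3 -m inch '[0,0,0.0015,0,0.2,0,0,0.003,0,0.2,0,0,0.003,0,0.2,0,0,0.003,0,0.2]' >/dev/null
python3 go.py .582 -.0191 .0545 -.339
python3 -m inch '[0,0,0.001,0,0.2,0,0,0.002,0,0.2,0,0,0.003,0,0.2,0,0,0.003,0,0.2]' >/dev/null
python3 go.py .582 -.0191 .0545 -.339
```

```text
shift [-0.0001 -0.0001  0.0029] yaw units -0.012 | pos [ 0.5821 -0.0192  0.0574] yaw -0.3402 F [-0.1  0.2 -1.3] gap 0.0554 t 6.92
shift [-0.0003 -0.0001  0.0004] yaw units -0.012 | pos [ 0.5822 -0.0193  0.0549] yaw -0.3402 F [-2.3 -0.4  4.3] gap 0.0551 t 7.25
```

```bash
python3 -m inch '[0,0,0.0008,0,0.2,0,0,0.0008,0,0.2,0,0,0.0008,0,0.2]' >/dev/null
python3 go.py .582 -.0191 .0545 -.339
python3 -m inch '[0,0,0.0005,0,0.6,0,0,0.0005,0,0.8,0,0,0.0005,0,0.9,0,0,0.0005,0,0.9,0,0,0.0005,0,0.9]' >/dev/null
python3 go.py .582 -.0191 .0545 -.339
```

```text
shift [-0.0003 -0.      0.0003] yaw units -0.011 | pos [ 0.5823 -0.0192  0.0548] yaw -0.3402 F [-7.   0.5 12.2] gap 0.0554 t 7.5
shift [-0.0002 -0.0001 -0.0015] yaw units -0.012 | pos [ 0.5821 -0.0192  0.053 ] yaw -0.3403 F [-0.6 -0.4 -0. ] gap 0.0796 t 7.92
```

```bash
python3 -m inch '[0,0,-0.02,0,0.95,0,0,-0.05,0,1,0,0,-0.09,0,1,0,0,-0.09,0,1]' >/dev/null
python3 go.py .423 -.2235 .135 -.369
```

```text
shift [-0.0847  0.2464  0.014 ] yaw units 0.275 | pos [ 0.5849 -0.0195  0.1504] yaw -0.3402 F [ 1.4 -1.   1.5] gap 0.0941 t 8.25
```

```bash
python3 -m inch '[-0.084,0.246,0,0.27,1,-0.084,0.246,0,0.27,1,-0.084,0.246,0,0.27,1,-0.084,0.246,0,0.27,1,-0.084,0.246,0,0.27,1]' >/dev/null
python3 go.py .423 -.2235 .07 -.369
python3 - <<'E'
from h import *
b=np.array([.5913,-.0224]);A=[]
for c in('side','top'):
    s=snap(c); 
    m,cf=mask('jamb_leaf',c,proj(s,[[*b,.075]])[0])
    if m is not None: print(c,cf,m.sum(),fit([(s,m)],'jamb_leaf',b,.07,[-.34]))
    u,v=proj(s,[[*b,.07]])[0].astype(int); V=cv2.resize(s['pixels'][v-40:v+40,u-40:u+40],(400,400),interpolation=cv2.INTER_CUBIC)
    off=dict(side=[.5882,-.0222],top=[.5942,-.0225])[c]
    for P in M['jamb_leaf']+M['blocktop']:
        zz=0 if P is M['blocktop'][0] else .07
        h=cv2.convexHull(((proj(s,place(P,*off,zz,-.34))-[u-40,v-40]+.5)*5-.5).astype(np.float32)); cv2.polylines(V,[h.astype(np.int32)],True,(255,255,0),1)
    A.append(V)
cv2.imwrite('pics/j1.png',np.hstack(A))
E
```

```text
shift [-0.0124  0.0474  0.0731] yaw units 0.009 | pos [ 0.4515 -0.1837  0.1431] yaw -0.368 F [ 1.4 -0.8  0.2] gap 0.0943 t 8.67
side 0.71 252 (array([ 0.58793068, -0.02333161, -0.40366083]), np.float64(4.250792909439867))
top 0.67 523 (array([ 0.59321598, -0.02292649, -0.34164076]), np.float64(9.424796864885337))
```

View pics/j1.png

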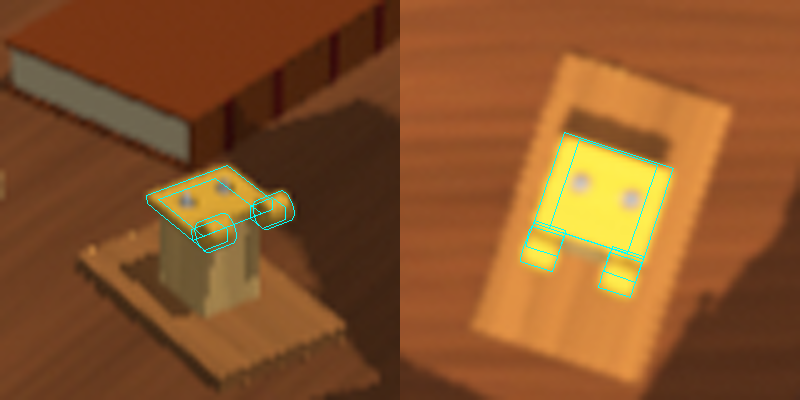

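Both views show the jamb leaf seated flat, with the studs poking through and the knuckles facing the robot. Now the lid leaf.

```bash
python3 -m inch '[-0.0125,0.0475,0.0,0,1,-0.0125,0.0475,0.03,0,1,-0.0125,0.0475,0.066,0,1,-0.0125,0.0475,0.066,0,1,-0.0125,0.0475,0.066,0,1]' >/dev/null
python3 go.py .423 -.2235 .0245 -.369
python3 - <<'E'
from h import *
s=snap('side'); o=env.get_obs(); s2=snap('top')
A=[]
for s in(s,s2):
    u,v=proj(s,[[.42,-.22,.045]])[0].astype(int); A.append(cv2.resize(s['pixels'][v-40:v+40,u-40:u+40],(400,400),interpolation=cv2.INTER_CUBIC))
cv2.imwrite('pics/l1.png',np.hstack(A))
E
```

```text
shift [-0.0003  0.0026  0.0522] yaw units 0.017 | pos [ 0.4243 -0.2213  0.0767] yaw -0.3672 F [-0.1 -0.7 -0.2] gap 0.094 t 9.28
```

View pics/l1.png

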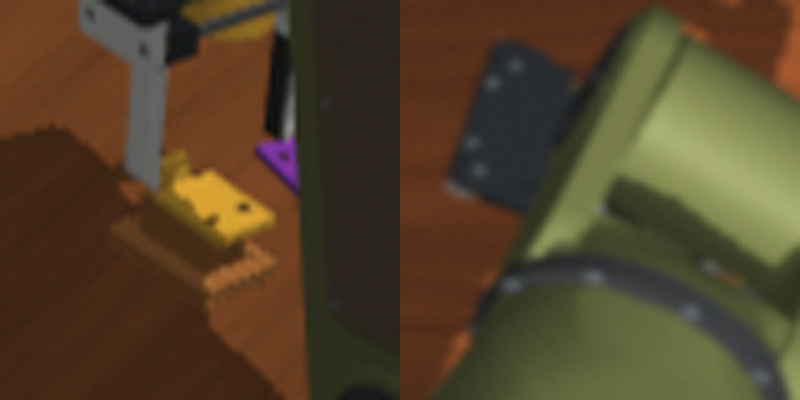

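```bash
python3 -m inch '[0,0.0025,0.03,0,1,0,0.0025,0.052,0,1,0,0.0025,0.052,0,1,0,0.0025,0.052,0,0.7,0,0.0025,0.052,0,0.4]' 30 >/dev/null
python3 go.py .423 -.2235 .0245 -.369
python3 -m inch '[0,0,0,0,0.2,0,0,0,0,0.1,0,0,0,0,0.1,0,0,0,0,0.1,0,0,0,0,0.1]' 40 >/dev/null
python3 go.py .423 -.2235 .0245 -.369
```

```text
shift [-0.0019 -0.001   0.0027] yaw units 0.01 | pos [ 0.4244 -0.2251  0.0272] yaw -0.3679 F [-0.5  0.1  1.1] gap 0.0836 t 9.8
shift [-0.0008 -0.0011  0.0009] yaw units 0.004 | pos [ 0.4233 -0.2249  0.0254] yaw -0.3686 F [0.1 0.7 0.5] gap 0.0505 t 10.22
```

```bash
python3 -m inch '[0,0,0,0,0.1,0,0,0,0,0.1,0,0,0,0,0.1]' 40 >/dev/null
python3 go.py .423 -.2235 .0245 -.369
python3 -m inch '[0,0,-0.03,0,0.1,0,0,-0.06,0,0.1,0,0,-0.1,0,0.1,0,0,-0.125,0,0.1,0,0,-0.125,0,0.1]' >/dev/null
python3 go.py .423 -.2235 .0245 -.369
```

```text
shift [-0.0007 -0.0011  0.0008] yaw units 0.004 | pos [ 0.4233 -0.2248  0.0253] yaw -0.3686 F [-1.4  0.5  2.9] gap 0.0437 t 10.47
shift [-0.0036 -0.0017  0.1305] yaw units 0.005 | pos [ 0.4249 -0.2258  0.1551] yaw -0.3685 F [ 0.8  0.2 -1.1] gap 0.0436 t 10.88
```

```bash
python3 go.py .5259 .0006 .115 -.340
```

```text
shift [ 0.0123 -0.2477  0.0398] yaw units -0.272 | pos [ 0.4249 -0.2258  0.1551] yaw -0.3685 F [ 0.8  0.2 -1.1] gap 0.0436 t 10.88
```

```bash
python3 -m inch '[0.012,-0.248,0,-0.27,0.1,0.012,-0.248,0,-0.27,0.1,0.012,-0.248,0,-0.27,0.1,0.012,-0.248,0,-0.27,0.1,0.012,-0.248,0,-0.27,0.1]' >/dev/null
python3 go.py .5259 .0006 .115 -.340
```

```text
shift [ 0.0063 -0.0371  0.0341] yaw units -0.005 | pos [ 0.5076 -0.0323  0.1491] yaw -0.3406 F [ 0.2 -0.7 -1.7] gap 0.0432 t 11.3
```

```bash
python3 -m inch '[0.006,-0.037,0.02,0,0.1,0.006,-0.037,0.044,0,0.1,0.006,-0.037,0.044,0,0.1,0.006,-0.037,0.044,0,0.1,0.006,-0.037,0.044,0,0.1]' >/dev/null
python3 -m inch '[0,0,0,0,0.1,0,0,0,0,0.1]' >/dev/null
python3 go.py .5259 .0006 .087 -.340
python3 - <<'E'
from h import *
o=env.get_obs();p=o['eef_pos']; y=-.34; s=snap('side')
L=(p[0]-.0077*np.cos(y),p[1]-.0077*np.sin(y))
print(fitleaf(s,'lid_leaf',L,p[2]+.0147,y))
C=proj(s,[[.55,-.01,.08]])[0].astype(int);u,v=C
V=cv2.resize(s['pixels'][v-40:v+40,u-50:u+50],(800,640),interpolation=cv2.INTER_CUBIC)[20:620]
for n,q,z,col in(('lid_leaf',L,p[2]+.0147,(255,255,0)),('jamb_leaf',(.5912,-.0225),.07,(255,0,255))):
    for P in M[n]:
        h=cv2.convexHull(((proj(s,place(P,*q,z,y))-[u-50,v-40]+.5)*8-.5-[0,20]).astype(np.float32)); cv2.polylines(V,[h.astype(np.int32)],True,col,1)
cv2.imwrite('pics/l2.png',V)
s=snap('top');cv2.imwrite('pics/l2t.png',cv2.resize(s['pixels'][200:290,270:390],(800,600),interpolation=cv2.INTER_CUBIC))
E
```

```text
shift [-0.001  -0.0027  0.0203] yaw units -0.016 | pos [ 0.5259 -0.0023  0.1073] yaw -0.3416 F [-0.5  0.6 -1.9] gap 0.0435 t 11.88
(array([-0.00029942,  0.00064922]), np.float64(397.50877567192794))
```

View pics/l2.png

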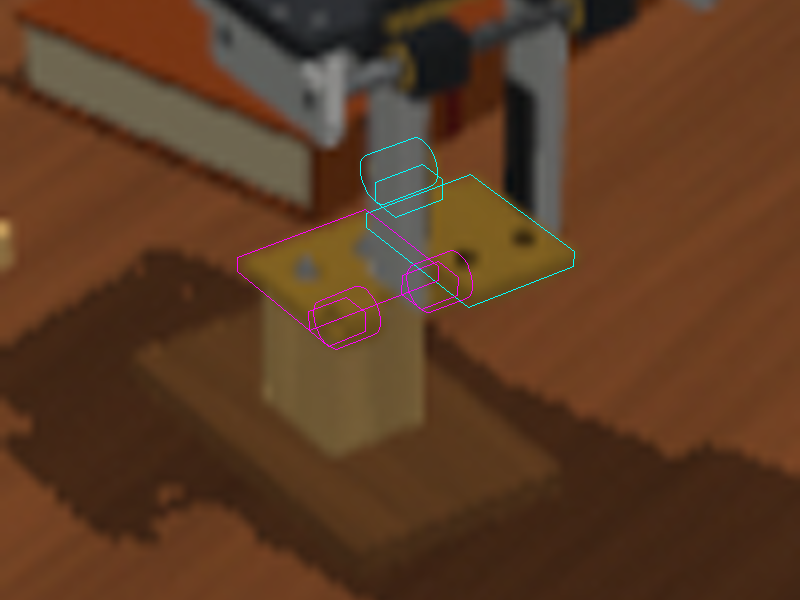

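View pics/l2t.png

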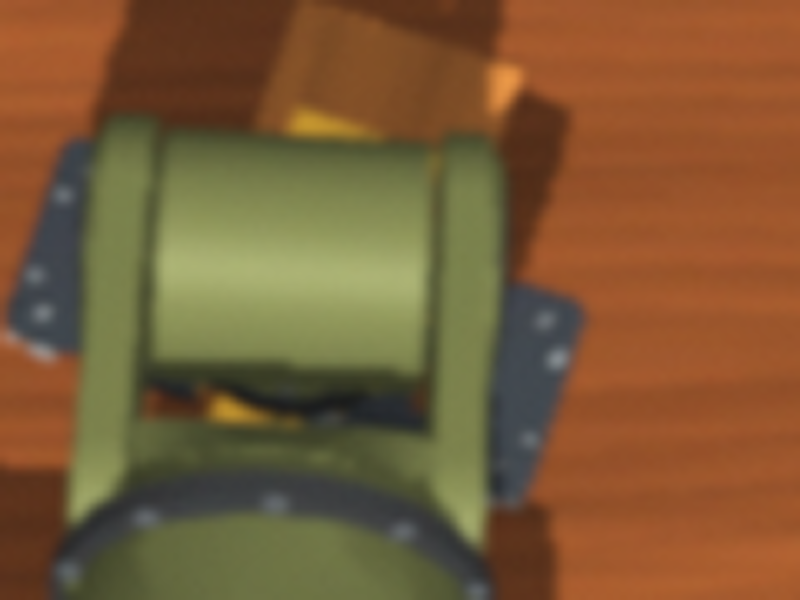

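```bash
cat > jf.py <<'E'
from h import *
def joint(dz=.0147,name=None,c='side',jz=.07):
    o=env.get_obs();p=o['eef_pos']; y=-.3405; s=snap(c)
    cs,sn=np.cos(y),np.sin(y)
    L0=np.array([p[0]-.0077*cs,p[1]-.0077*sn]); J0=np.array([.5912,-.0225]); A=np.array([[cs,-sn],[sn,cs]])
    u,v=proj(s,[[.56,-.01,.08]])[0].astype(int); roi=(u-45,v-40,90,80)
    I=s['pixels'][v-40:v+40,u-45:u+45]; hsv=cv2.cvtColor(I,cv2.COLOR_BGR2HSV)
    br=((hsv[...,0]>=18)&(hsv[...,0]<=32)&(hsv[...,1]>185)&(hsv[...,2]>60)).astype(float)
    blk=cv2.dilate((render(s,'block',(.5912,-.0225,y),0,roi)>.02).astype(np.uint8),np.ones((3,3)))
    foot=render(s,'block',(.5912,-.0225,y),0,roi)
    tb=np.zeros(br.shape)
    M['bb']=[M['block'][1]]; tb=cv2.dilate((render(s,'bb',(.5912,-.0225,y),0,roi)>.02).astype(np.uint8),np.ones((5,5)))>0
    grey=cv2.dilate((hsv[...,1]<110).astype(np.uint8),np.ones((3,3)))>0
    ok=~grey&~(tb&(br==0)); ok[:18]=False
    B=cv2.GaussianBlur(br,(0,0),.8)
    def mod(d):
        l=L0+A@d[:2]; j=J0+A@d[2:4]
        return np.maximum(render(s,'lid_leaf',(*l,y),p[2]+dz,roi),render(s,'jamb_leaf',(*j,y),jz,roi))
    cost=lambda d:(((cv2.GaussianBlur(mod(d),(0,0),.8)-B)**2)*ok).sum()
    sx=np.vstack([np.zeros(4),np.eye(4)*.005])
    r=minimize(cost,np.zeros(4),method='Nelder-Mead',options=dict(initial_simplex=sx,xatol=1e-5,fatol=1e-3,maxiter=600))
    print('lid dx,dy',(r.x[:2]*1e3).round(2),'jamb dx,dy',(r.x[2:]*1e3).round(2),'cost',r.fun.round(1),'tcp',p.round(4))
    if name:
        V=cv2.resize(I,(450,400),interpolation=cv2.INTER_CUBIC)
        for n,q,z in(('lid_leaf',L0+A@r.x[:2],p[2]+dz),('jamb_leaf',J0+A@r.x[2:],jz)):
            for P in M[n]:
                h=cv2.convexHull(((proj(s,place(P,*q,z,y))-[u-45,v-40]+.5)*5-.5).astype(np.float32)); cv2.polylines(V,[h.astype(np.int32)],True,(255,255,0),1)
        W=cv2.cvtColor((cv2.resize(br*.7+.3*ok,(337,300),interpolation=0)*255).astype(np.uint8),cv2.COLOR_GRAY2BGR)
        W=cv2.copyMakeBorder(W,0,100,0,0,cv2.BORDER_CONSTANT); cv2.imwrite('pics/'+name,np.hstack([V,W]))
    return r.x
E
python3 -c "
from jf import *
joint(name='l3.png')"
```

```text
lid dx,dy [ 1.19 -0.11] jamb dx,dy [-0.3  -4.71] cost 5.2 tcp [ 0.5258 -0.002   0.107 ]
```

View pics/l3.png

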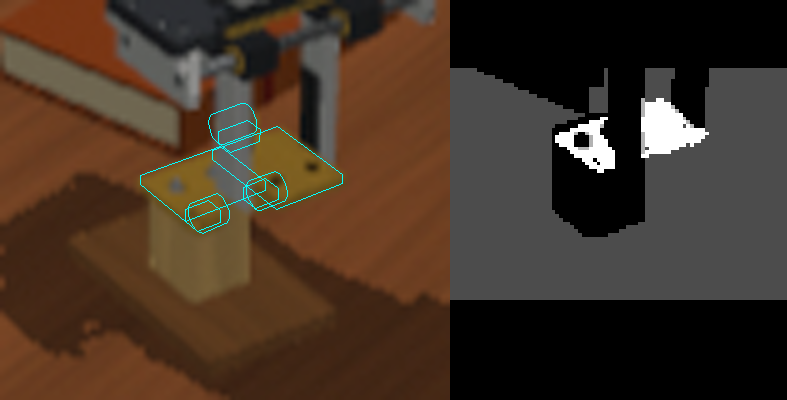

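```bash
cat > shot.py <<'E'
import sys,pickle; from h import *
o=env.get_obs(); s=snap('side'); s=dict(s); s['p']=o['eef_pos']; s['r']=o['eef_rot']
pickle.dump(s,open(f'shot{sys.argv[1]}.pkl','wb'))
R=Ro.from_rotvec(o['eef_rot']).as_matrix(); print(o['eef_pos'].round(4),np.arctan2(R[1,0],R[0,0]).round(4),R[:,2].round(4),o['finger_gap'])
E
python3 -m inch '[-0.03,0,-0.03,0,0.1,-0.06,0,-0.03,0,0.1,-0.09,0,-0.03,0,0.1,-0.09,0,-0.03,0,0.1,-0.09,0,-0.03,0,0.1]' >/dev/null
python3 -m inch '[0,0,0,0,0.1,0,0,0,0,0.1]' >/dev/null
python3 shot.py 1
python3 -m inch '[0,0,0,6,0.1,0,0,0,6,0.1,0,0,0,6,0.1,0,0,0,6,0.1,0,0,0,6,0.1]' >/dev/null
python3 -m inch '[0,0,0,0,0.1,0,0,0,0,0.1]' >/dev/null
python3 shot.py 2
```

```text
[0.4415 0.0284 0.1363] -0.3406 [ 5.e-04 -0.e+00 -1.e+00] 0.04314529629755019
[0.441  0.0285 0.136 ] -0.9616 [-3.e-04  0.e+00 -1.e+00] 0.04328959443205122
```

```bash
python3 -m inch '[0,0,0,-6,0.1,0,0,0,-6,0.1,0,0,0,-6,0.1,0,0,0,-6,0.1,0,0,0,-6,0.1]' >/dev/null
python3 -m inch '[0,0,0,-5,0.1,0,0,0,-5,0.1,0,0,0,-5,0.1,0,0,0,-5,0.1,0,0,0,-5,0.1]' >/dev/null
python3 -m inch '[0,0,0,0,0.1,0,0,0,0,0.1]' >/dev/null
python3 shot.py 3
cat > cal.py <<'E'
import pickle; from h import *
S=[pickle.load(open(f'shot{i}.pkl','rb')) for i in(1,2,3)]
def prep(s,X,r=40):
    u,v=proj(s,[X])[0].astype(int); roi=(u-r,v-r,2*r,2*r); I=s['pixels'][v-r:v+r,u-r:u+r]; h=cv2.cvtColor(I,cv2.COLOR_BGR2HSV)
    br=((h[...,0]>=18)&(h[...,0]<=32)&(h[...,1]>150)&(h[...,2]>60)).astype(float)
    return roi,I,h,br
tiles=[];D=[]
for s in S:
    R=Ro.from_rotvec(s['r']).as_matrix(); yaw=np.arctan2(R[1,0],R[0,0])
    roi,I,h,br=prep(s,s['p']+[0,0,.016]); grey=cv2.dilate((h[...,1]<110).astype(np.uint8),np.ones((3,3)))>0
    ok=~grey; ok[:12]=False
    full=(render(s,'lid_leaf',(s['p'][0]-.0077*np.cos(yaw),s['p'][1]-.0077*np.sin(yaw),yaw),s['p'][2]+.0147,roi)>0).astype(np.uint8)
    ok&=cv2.dilate(full,np.ones((15,15)))>0
    D.append((s,roi,cv2.GaussianBlur(br,(0,0),.8),ok,yaw,I,br))
def lid(s,yaw,d): # tool offset x,y ; bias x,y,(z)
    c,n=np.cos(yaw),np.sin(yaw); a,b=d[0]-.0077,d[1]
    return (s['p'][0]+c*a-n*b+d[2],s['p'][1]+n*a+c*b+d[3],yaw),s['p'][2]+.0147+d[4]
def cost(d,sel=(0,1,2)):
    e=0
    for i in sel:
        s,roi,B,ok,yaw,_,_=D[i]; p,z=lid(s,yaw,d); e+=(((cv2.GaussianBlur(render(s,'lid_leaf',p,z,roi),(0,0),.8)-B)**2)*ok).sum()
    return e
def run(f,n,fr): 
    sx=np.vstack([np.zeros(n),np.eye(n)*.004]); r=minimize(f,np.zeros(n),method='Nelder-Mead',options=dict(initial_simplex=sx,xatol=1e-5,fatol=1e-3,maxiter=900)); print(fr,(r.x*1e3).round(2),'cost',round(r.fun,1)); return r.x
d3=run(lambda q:cost([q[0],0,q[1],q[2],0]),3,'off,bx,by')
d4=run(lambda q:cost([q[0],0,q[1],q[2],q[3]]),4,'off,bx,by,dz')
for i in range(3): run(lambda q:cost([q[0],q[1],0,0,0],(i,)),2,f'shot{i+1} dx,dy only')
# jamb: yaw fixed
for k in range(3):
    s=S[k]; roi,I,h,br=prep(s,[.5912,-.0225,.075]); M['bb']=[M['block'][1]]
    tb=cv2.dilate((render(s,'bb',(.5912,-.0225,-.34),0,roi)>.02).astype(np.uint8),np.ones((5,5)))>0
    br=((h[...,0]>=18)&(h[...,0]<=32)&(h[...,1]>185)&(h[...,2]>60)).astype(float)
    full=(render(s,'jamb_leaf',(.5912,-.0225,-.34),.07,roi)>0).astype(np.uint8)
    ok=(cv2.dilate(full,np.ones((11,11)))>0)&~(tb&(br==0))&~(h[...,1]<110)
    B=cv2.GaussianBlur(br,(0,0),.8)
    for y in(-.34,):
        c,n=np.cos(y),np.sin(y)
        J=run(lambda q:(((cv2.GaussianBlur(render(s,'jamb_leaf',(.5912+c*q[0]-n*q[1],-.0225+n*q[0]+c*q[1],y),.07,roi),(0,0),.8)-B)**2)*ok).sum(),2,f'jamb dx,dy shot{k+1}')
def draw(s,roi,I,n,p,z):
    V=cv2.resize(I,(400,300*4//3),interpolation=cv2.INTER_CUBIC)
    for P in M[n]:
        hh=cv2.convexHull(((proj(s,place(P,p[0],p[1],z,p[2]))-[roi[0],roi[1]]+.5)*5-.5).astype(np.float32)); cv2.polylines(V,[hh.astype(np.int32)],True,(255,255,0),1)
    return V[50:350]
T=[]
for s,roi,B,ok,yaw,I,b in D:
    p,z=lid(s,yaw,[d3[0],0,d3[1],d3[2],0]); T.append(draw(s,roi,I,'lid_leaf',p,z))
s=S[0];roi,I,h,br=prep(s,[.5912,-.0225,.075]); T.append(draw(s,roi,I,'jamb_leaf',(.5912+c*J[0]-n*J[1],-.0225+n*J[0]+c*J[1],-.34),.07))
cv2.imwrite('pics/cal.png',np.vstack([np.hstack(T[:2]),np.hstack(T[2:])]))
E
python3 cal.py
```

```text
[0.4408 0.0286 0.1361] 0.181 [-1.e-04 -0.e+00 -1.e+00] 0.04333237771823644
off,bx,by [ 2.83 -3.07 -0.66] cost 41.2
off,bx,by,dz [  3.09  23.22 -42.91 -33.15] cost 35.7
shot1 dx,dy only [ 0.31 -1.18] cost 8.1
shot2 dx,dy only [ 1.68 -2.9 ] cost 2.3
shot3 dx,dy only [-0.25 -0.66] cost 30.8
jamb dx,dy shot1 [-0.67  0.67] cost 6.2
jamb dx,dy shot2 [0.28 0.88] cost 7.5
jamb dx,dy shot3 [-0.56 -0.27] cost 19.9
```

```bash
cat > tr.py <<'E'
from h import *
import sys
y=-.34;c,n=np.cos(y),np.sin(y)
for cam in('side','top'):
    s=snap(cam)
    m,cf=mask('jamb_leaf',cam,proj(s,[[.588,-.0225,.075]])[0])
    if m is None: print(cam,'none'); continue
    h=cv2.cvtColor(s['pixels'],cv2.COLOR_BGR2HSV)
    u,v=proj(s,[[.5912,-.0225,.075]])[0].astype(int); r=35; roi=(u-r,v-r,2*r,2*r); sl=np.s_[v-r:v+r,u-r:u+r]
    B=cv2.GaussianBlur(m[sl].astype(float),(0,0),.8)
    for er in(0,1):
        f=lambda q:((cv2.GaussianBlur(render(s,'jamb_leaf',(.5912+c*q[0]-n*q[1],-.0225+n*q[0]+c*q[1],y),.07,roi),(0,0),.8)-B)**2)
        ok=np.ones(B.shape) if not er else 1-cv2.dilate((h[sl][...,1]<110).astype(np.uint8),np.ones((3,3)))
        R=minimize(lambda q:(f(q)*ok).sum(),[0,0],method='Nelder-Mead',options=dict(initial_simplex=[[0,0],[.004,0],[0,.004]],xatol=1e-5,fatol=1e-3))
        print(cam,round(cf,2),m.sum(),'model px',render(s,'jamb_leaf',(.5912,-.0225,y),.07,roi).sum().round(),'jamb dx,dy mm',(R.x*1e3).round(2),'cost',round(R.fun,1))
    cv2.imwrite(f'pics/m_{cam}.png',s['pixels']); np.save(f'm_{cam}.npy',m)
E
python3 -m inch '[-0.05,0,0,5,0.1,-0.05,0,0,5,0.1,-0.05,0,0,5,0.1,-0.05,0,0,5,0.1,-0.05,0,0,5,0.1]' >/dev/null
python3 tr.py; python3 go.py .5259 .0006 .115 -.340
```

```text
side 0.63 263 model px 283.0 jamb dx,dy mm [-3.71 -0.3 ] cost 3.4
side 0.63 263 model px 283.0 jamb dx,dy mm [-3.71 -0.3 ] cost 3.0
top 0.9 540 model px 560.0 jamb dx,dy mm [ 0.84 -0.24] cost 13.8
top 0.9 540 model px 560.0 jamb dx,dy mm [ 0.84 -0.24] cost 13.8
shift [ 0.133  -0.0266  0.0211] yaw units 0.027 | pos [0.3916 0.0195 0.1361] yaw -0.3371 F [ 0.3  0.5 -0.5] gap 0.0431 t 14.97
```

```bash
python3 -m inch '[0.13,-0.0265,0,0.03,0.1,0.13,-0.0265,0,0.03,0.1,0.13,-0.0265,0,0.03,0.1,0.13,-0.0265,0.03,0.03,0.1,0.13,-0.0265,0.03,0.03,0.1]' >/dev/null
python3 -m inch '[0,0,0,0,0.1,0,0,0,0,0.1]' >/dev/null
python3 go.py .5232 .0015 .0553 -.340; python3 tr.py
```

```text
shift [ 0.0007 -0.0005  0.0515] yaw units -0.02 | pos [0.5224 0.0013 0.1068] yaw -0.3421 F [ 0.7  0.1 -1.3] gap 0.0431 t 15.55
side 0.48 148 model px 283.0 jamb dx,dy mm [-3.78  5.29] cost 93.2
side 0.48 148 model px 283.0 jamb dx,dy mm [-4.14  1.26] cost 30.5
top none
```

```bash
python3 -m inch '[0.0007,-0.0005,0.015,0,0.1,0.0007,-0.0005,0.03,0,0.1,0.0007,-0.0005,0.03,0,0.1,0.0007,-0.0005,0.03,0,0.1]' >/dev/null
python3 go.py .5232 .0015 .0553 -.340
python3 -m inch '[0,0,0.003,0,0.1,0,0,0.006,0,0.1,0,0,0.006,0,0.1,0,0,0.006,0,0.1]' >/dev/null
python3 go.py .5232 .0015 .0553 -.340
```

```text
shift [-0.0004  0.0001  0.0213] yaw units -0.03 | pos [0.5236 0.0014 0.0766] yaw -0.3431 F [ 0.7 -0.2 -1.5] gap 0.0433 t 16.08
shift [-0.0007  0.0001  0.0151] yaw units -0.033 | pos [0.5239 0.0013 0.0704] yaw -0.3434 F [ 0.8 -0.2 -2.1] gap 0.0432 t 16.42
```

```bash
python3 -m inch '[-0.0007,0,0.002,-0.03,0.1,-0.0007,0,0.005,-0.03,0.1,-0.0007,0,0.005,-0.03,0.1,-0.0007,0,0.005,-0.03,0.1]' >/dev/null
python3 go.py .5232 .0015 .0553 -.340
python3 -m inch '[0,0,0.002,0,0.1,0,0,0.005,0,0.1,0,0,0.005,0,0.1,0,0,0.005,0,0.1]' >/dev/null
python3 go.py .5232 .0015 .0553 -.340
```

```text
shift [0.0002 0.     0.0097] yaw units -0.003 | pos [0.523  0.0016 0.065 ] yaw -0.3403 F [ 0.1  0.1 -2. ] gap 0.0431 t 16.75
shift [0.0002 0.     0.0046] yaw units -0.002 | pos [0.523  0.0016 0.0599] yaw -0.3403 F [-0.3  0.1 -2.2] gap 0.0434 t 17.08
```

```bash
python3 -m inch '[0,0,0.002,0,0.1,0,0,0.0045,0,0.1,0,0,0.0045,0,0.1,0,0,0.0045,0,0.1]' >/dev/null
python3 go.py .5232 .0015 .0553 -.340
python3 - <<'E'
from h import *
o=env.get_obs();p=o['eef_pos'];y=-.34;c,n=np.cos(y),np.sin(y)
s=snap('side'); b=np.array([-.0031,-.0007])
L=p[:2]+b+[-.0049*c,-.0049*n]; J=np.array([.5912,-.0225])+b
u,v=proj(s,[[.555,-.01,.08]])[0].astype(int)
def panel(ov):
    V=cv2.resize(s['pixels'][v-27:v+27,u-36:u+36],(800,600),interpolation=cv2.INTER_CUBIC); k=800/72
    if ov:
      for nm,q,z,col in(('lid_leaf',L,p[2]+.0147,(255,255,0)),('jamb_leaf',J,.07,(255,0,255))):
        for P in M[nm]:
            h=cv2.convexHull(((proj(s,place(P,*q,z,y))-[u-36,v-27]+.5)*k-.5).astype(np.float32)); cv2.polylines(V,[h.astype(np.int32)],True,col,1)
    return V
cv2.imwrite('pics/fin.png',np.vstack([np.hstack([panel(0)[100:500,100:500],panel(1)[100:500,100:500]])]))
cv2.imwrite('pics/fin_raw.png',panel(0))
cv2.imwrite('pics/fin.png',panel(1))
import pickle; pickle.dump(dict(s,p=p),open('fin.pkl','wb'))
E
```

```text
shift [0.0002 0.     0.0002] yaw units -0.002 | pos [0.5231 0.0016 0.0555] yaw -0.3403 F [ 0.1 -0.1 -2.1] gap 0.0431 t 17.42
```

View pics/fin.png

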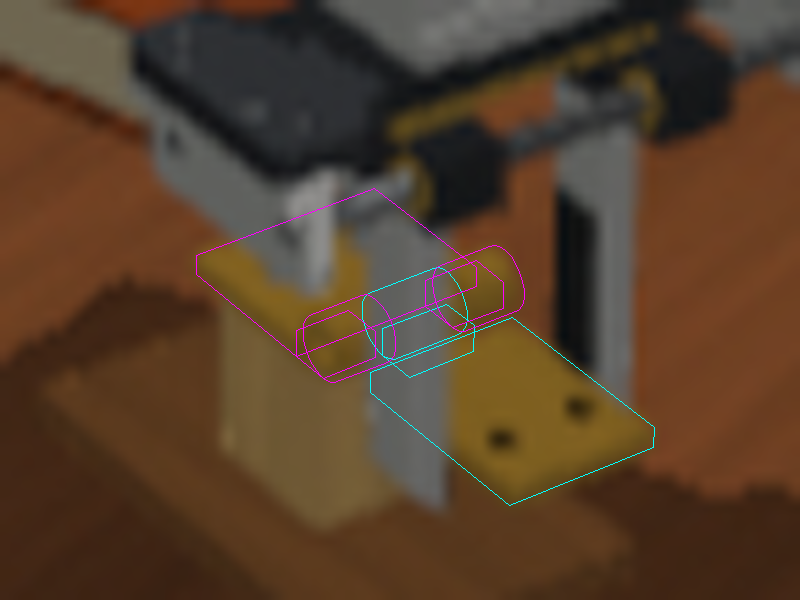

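Final view: the lid leaf's corners at (655,428) and (510,503) and the jamb leaf's at (197,255) and (525,290) all lie on the predicted outlines. One numeric edge check on the saved pictures before handing in.

```bash
python3 - <<'E'
from h import *; import pickle
from scipy.ndimage import map_coordinates
y=-.34;c,n=np.cos(y),np.sin(y); b=np.array([-.0031,-.0007])
F=pickle.load(open('fin.pkl','rb')); Q=[pickle.load(open(f'shot{i}.pkl','rb')) for i in(1,2,3)]
J=np.array([.5912,-.0225])+b; p=F['p']; L=p[:2]+b+[-.0049*c,-.0049*n]
def edge(s,org,z,A,B,ax,lab,sg=1):
    # slide edge A-B (leaf frame mm) along axis ax, colour profile -> 50% crossing
    t=np.linspace(-7,7,113); w=np.linspace(.15,.85,40)
    P=np.array(A)+np.outer(w,np.array(B)-np.array(A)); pr=[]
    I=s['pixels'].astype(float)
    for d in t:
        uv=proj(s,place((P+np.array(ax)*d)/1e3,org[0],org[1],z,y))
        pr.append([map_coordinates(I[...,k],[uv[:,1],uv[:,0]],order=1).mean() for k in range(3)])
    pr=np.array(pr); a=pr[:16].mean(0); e=pr[-16:].mean(0); f=((pr-a)@(e-a))/((e-a)@(e-a))
    i=np.where(np.diff(np.sign(f-.5)))[0]; g=np.linalg.norm(np.gradient(pr,axis=0),axis=1)
    print(lab,'50% at',t[i].round(2),'max grad at',t[g.argmax()].round(2),'contrast',np.linalg.norm(e-a).round())
edge(F,L,p[2]+.0147,(-30,-22,0),(-30,22,0),(1,0,0),'lid outer bottom edge dx')
edge(F,L,p[2]+.0147,(-30,-22,6),(-10,-22,6),(0,1,0),'lid -y top edge dy')
for i,s in enumerate(Q):
    edge(s,J,.07,(23,-28,6),(23,28,6),(1,0,0),f'jamb back top edge dx s{i+1}')
    edge(s,J,.07,(-23,28,0),(23,28,0),(0,1,0),f'jamb +y bottom edge dy s{i+1}')
    edge(s,J,.07,(-42,-28,14),(-42,-12,14),(1,0,0),f'jamb -y knuckle dx s{i+1}')
    edge(s,J,.07,(-42,12,4),(-42,28,4),(1,0,0),f'jamb +y knuckle dx s{i+1}')
E
```

```text
lid outer bottom edge dx 50% at [0.75] max grad at 2.62 contrast 54.0
lid -y top edge dy 50% at [-1.] max grad at -2.38 contrast 27.0
jamb back top edge dx s1 50% at [1.62] max grad at 3.5 contrast 48.0
jamb +y bottom edge dy s1 50% at [-1.88] max grad at -4.25 contrast 18.0
jamb -y knuckle dx s1 50% at [0.25] max grad at 1.88 contrast 27.0
jamb +y knuckle dx s1 50% at [0.] max grad at 0.12 contrast 25.0
jamb back top edge dx s2 50% at [1.62] max grad at 3.5 contrast 47.0
jamb +y bottom edge dy s2 50% at [-1.88] max grad at -4.25 contrast 18.0
jamb -y knuckle dx s2 50% at [0.25] max grad at 2.0 contrast 27.0
jamb +y knuckle dx s2 50% at [0.12] max grad at 0.25 contrast 25.0
jamb back top edge dx s3 50% at [1.5] max grad at 3.88 contrast 48.0
jamb +y bottom edge dy s3 50% at [-1.88] max grad at -4.25 contrast 18.0
jamb -y knuckle dx s3 50% at [0.25] max grad at 1.88 contrast 28.0
jamb +y knuckle dx s3 50% at [0.25] max grad at 0.38 contrast 25.0
```

```bash
python3 -m inch '[0,0,0.0002,0,0.1,0,0,0.0002,0,0.1,0,0,0.0002,0,0.1]'; python3 -c "
from plant import env
print(env.hand_in())"
```

```text
clock: 17.72
eef_pos: [0.5232, 0.0016, 0.0555]
eef_rot: [-3.096, 0.532, -0.0]
force: [0.0, -0.0, -1.2]
finger_gap: 0.0431
the job is handed in; nothing more can be done
None
```

I handed the job in at 17.7 s, with both leaves placed as asked as far as I could measure. No verdict came back.

- **Jamb leaf:** it lies flat on the block with both studs showing through the plate and its knuckles towards the robot. I pressed it down with about 12 N and let go. The contact height put its underside at 70 mm, which is fully seated.
- **Lid leaf:** I lowered it between the two knuckles with no sign of contact; sideways force stayed under 1 N all the way down. It is still held level, with its underside at about 70 mm.

**Last checks:** the outlines of both leaves matched the side picture. An edge check put the two bores within about 0.5 mm of each other along the block's x.

**Where checks disagreed:**
- **Cameras:** the two cameras differed by 3–6 mm in x. I settled that by turning the lid leaf in front of the side camera to measure its real position in the jaws (2.8 mm from my first estimate).
- **Remaining doubt:** other fits of the jamb leaf scattered by about 1 mm or more, so I take the alignment as good to about 1 mm. The top camera could not see the final fit.
- **Sideways centring:** centring between the knuckles relies on the jaws centring each leaf.

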